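# Stop the charger and open its touch-latch cover

### The arm

A 6-joint arm with a two-finger parallel gripper is mounted at the origin on the work surface. World frame = base frame: x ahead of the robot, y to its left, z up, the work surface at z = 0. Lengths are in m, angles in rad, forces in N, time in s.
With the tool pointing down it reaches from about 0.425 to 0.95 m from the base axis. Payload 14.7 kg.
Tool frame: the origin (TCP) lies midway between the tips of the shut fingers; the grasp point (between the pads) lies r.pinch_z behind it (r.pinch_z is the distance from the TCP to the grasp point, in m); z points along the fingers, x is the direction in which the jaws open and shut, and the axes are right-handed (so a half turn about z gives the same grasp; the last joint's range is limited). The gripper opens to 85 mm and grips with 20 to 120 N. Pads are 22 mm wide; open, the fingers measure 114 mm over their backs; the gripper's body (76 mm by 85 mm) begins 54 mm behind the grasp point. The pads swing forward as they close: fully open they stand 13 mm farther back than shut.
Start: joints at [-1.315, 0.48, 1.596, -0, 1.065, -0.047], TCP at [0.194, -0.62, 0.231] pointing down, gripper open.
Joint ranges: [-2.75, 2.75], [-0.82, 2.05], [0.23, 2.67], [-1.56, 4.7], [0.09, 2.69], [-2.92, 2.92]. Speed limits (rad/s): [1.89, 1.89, 2.39, 3.01, 3.01, 3.01].

### API

Orientations are given as a unit quaternion [x, y, z, w].
In Python, from cell import r gives the robot as it stands.
- The arm moves only by the tool servo_tool, never from a script. Its argument "moves" is a list of rows, each an object of numbers: "dx", "dy", "dz": the shift along the tool's x, y, z each as a share of 30 mm, from -1 to 1; "ax", "ay", "az": the turn, a rotation vector about the tool's x, y, z each as a share of 4 degrees, from -1 to 1; "claw": the opening, from 0 (shut) to 1 (fully open). A call has 1 to 8 rows; each row shifts and turns the commanded pose from where the row before left it, along the tool's axes as they then stand; what a row does not reach is not made up. A row lasts 1/12 s, in which the tool goes at most 41.7 mm and 7.16 degrees, less where a joint would pass 70% of its speed; a pose out of reach is approached as far as the arm can. A call with a number of a shift or a turn outside -1 to 1 is refused whole. A call with a gripper value outside its range is refused whole. The fingers move at their own pace and stop on an object; "force" is the grip in N (left out, the last holds). Time passes only in rows, so rows that do not move let the fingers close. It gives the time, the measured TCP pose, the force and the opening at its end, in the units of the state.
- r.get_state(): the state, without advancing time (a new reading comes with each control period).
- r.read_camera(name): name is "side" or "top" or "wrist"; returns the picture (400x640x3 uint8, blue, green, red); there is no depth.
- r.camera_info(name): a dict with "fx", "fy", "cx", "cy" (pixels), "R" (3x3) and "t" (3): a world point X has camera coordinates R X + t; the wrist camera has in their place "mount" (4x4, takes a point from camera to tool coordinates, whose origin is the TCP and whose axes are the tool frame's). Camera axes: x right, y down, z forward; pixel columns grow to the right and rows downward; lengths in m; the calibration is good to about 2 mm. A picture is of the moment at which its call begins: read the wrist's pose just before it. camera_info takes no time and is no camera call.
- r.finish_job(): hands the job in, once; it reports no verdict.
The state is a dict: "time_s": time; "joints": joint angles; "dq": joint speeds; "tau": joint torques, N m; "tool_pos": TCP position; "ee_rot": TCP orientation; "ft_force": force on the tool from outside, world axes, zero at the start; "wrist_torque": the same for the moment, N m; "opening": opening from 0.0 (shut) to 1.0 (fully open).
Only numpy, scipy, OpenCV 4.12 (cv2) and the standard library are available. Lean on these libraries where they do the work, as an engineer would, in place of code of your own. Each camera call takes 0.05 s, during which the arm holds its last target.

### The job

Stop the charger dock with its round button, then press down the front edge of its cover until the catch lets go, and take the finger away so that the spring lifts the cover ajar. Then push the cover on over with a finger until it stays wide open by itself, leaving the two cells lying in their slots and everything else on the shelf where it stands.

Things in the scene. Friction and masses are not known exactly. Their poses are not given: they have to be found in the camera images.
- dock: Grey plastic charger dock fixed to the shelf, 147 mm deep (x), 177 wide (y), 60 high. Origin under its middle at shelf level; x points away from its front (front face at x = -62 mm, roughly towards the robot), y to its left as the robot sees it, z up. Left part, y -24 to +84 mm: the cover over the cell bay. Right part, y -85 to -26 mm: solid shoulder, top at z 60 mm, with the round button
- stop_button_top (a point): Centre of the top of the white round push button on the dock's right shoulder: 28 mm diameter, in a 44 mm grey ring whose face is 10 mm below the button's top; button top 82 mm above the shelf. Pressed straight down; springs back
- stop_button (a joint): Travel of that button in m: 0 released, 0.006 fully down (about 5 N); it counts as pressed beyond 0.0045
- cover (a joint): Cover angle, rad: 0 closed, latched, level; grows as the front edge rises; 1.57 upright; 1.9 leaning back on its stop. Pressed down it gives to -0.08; the catch lets go at about -0.055 (2 to 4 N at the front edge). Once the finger is away a spring lifts it to about 0.6 (ajar) in half a second. Beyond that it swings freely: past upright it falls to its stop and stays, short of it falls back to ajar
- cover_edge (a point): Press point on the cover's top face, on its centre line, 12 mm behind the front edge, 106 mm from the hinge line, 60 mm above the shelf when closed; moves with the cover. The cover is a grey plate 108 mm wide, 8 mm thick, reaching 118 mm from the hinge line; a 4 mm lip along its front edge hangs 10 mm below its underside
- bay (a point): Middle of the cell bay's floor under the cover, 18 mm above the shelf. The bay's front wall (48 mm before this point) tops out 43 mm above the shelf; on the left a wall 60 mm high stands just beside the cover, on the right the shoulder. Cell tops are 33 mm above the shelf. A dark catch striker 6 mm wide hangs 28 mm below the cover's underside on its centre line, 100 mm from the hinge line
- cover_hinge (a point): Middle of the cover's hinge line, at the back of the cover: 56 mm above the shelf, fixed on the dock at dock x +50, y +30 mm. Its axes are the dock's; the hinge line runs along y, and the cover reaches from it towards -x when closed
- cell_left: Loose rechargeable cell, 14.5 mm diameter, 50 mm long, lying along the dock's x in the left slot under the cover; origin at its underside's middle, 18 mm above the shelf
- cell_right: The same in the right slot, 60 mm from the first
- jam_jar: Empty open glass jam jar, 68 mm diameter, 92 mm high; loose, origin under its middle. Stands near the dock, not to be moved
- globe_bulb: Globe bulb standing in an open cardboard sleeve, 66 mm square, 96 mm high in all; loose, origin under its middle. Near the dock, not to be moved
- polish_tin: Round flat metal tin, 76 mm diameter, 28 mm high; loose, origin under its middle. Near the dock, not to be moved
- flip_bin: Pale green flip-top bin, 136 x 166 mm, 171 mm high; loose, origin under its middle. On the right of the shelf, not to be moved
- key_bowl: Steel bowl, 120 mm diameter, 50 mm high; loose, origin under its middle. In the back row, not to be moved
- shoe_brush: Wooden shoe brush lying on its bristles, 45 x 150 mm, 38 mm high; loose, origin under its middle. In the back row, not to be moved
Not all that is in view belongs to the job. There is more than one size of the dock; the job needs the middle-sized.

How it is judged:
On the way, in this order (a step that is already met when the one before it is completed fails the run):
1. the button is pressed down (value of joint stop_button above 0.0045 m), for 0.05 s.
2. the cover's front edge is pressed down until the catch lets go (value of joint cover below -0.045 rad), for 0.04 s.
3. the finger is off the dock and the cover stands ajar on its spring (value of joint cover between 0.4 and 0.75 rad and contact force between the fingers and dock below 0.2 N), for 0.2 s.
At the end, for the whole second after the job is handed in: the cover stands open on its own beyond 1.7 rad, the button is released, the cells are within 20 mm and the other things within 30 mm of where they began (value of joint cover above 1.7 rad and value of joint stop_button below 0.002 m and distance of each of cell_left, cell_right from where it was at the start of the episode below 0.02 m and distance of each of jam_jar, globe_bulb, polish_tin, flip_bin, key_bowl, shoe_brush from where it was at the start of the episode below 0.03 m); the robot touches nothing.
It fails at once if a cell is lifted or shifted more than 25 mm (distance of any of cell_left, cell_right from where it was at the start of the episode above 0.025 m).
It fails at once if something else on the shelf is lifted, shifted more than 40 mm or tipped (distance of any of jam_jar, globe_bulb, polish_tin, flip_bin, key_bowl, shoe_brush from where it was at the start of the episode above 0.04 m or angle between any of jam_jar, globe_bulb, polish_tin, flip_bin, key_bowl, shoe_brush's own z axis and vertical above 0.5 rad).
It also fails if it takes over 51 s, if anything falls off the work surface, if the arm or the gripper's body presses on something with over 40 N, if the wrist force passes 120 N, or if a joint passes its speed limit or range.

## Working session

There is one attempt and no reset: what is moved stays moved. The work goes in short steps, Python scripts to look and compute and a tool call to move; the robot and the scene stay as the last step left them, time stands still between calls to the robot, and variables do not carry over. Pictures are saved under pics/ and viewed, and the job is handed in when it is done.

Besides the shell and the picture viewer there is one more tool, called after ">>>" by a JSON object that holds its "op" and its "data". servo_tool: Moves the arm, as the interface text tells. Shift numbers are shares of 30 mm and turn numbers shares of 4 degrees, none past 1 either way. Its arguments: {"type":"object","properties":{"moves":{"type":"array"},"force":{"type":"number"}},"required":["moves"]}

```bash
ls; mkdir -p pics
python3 - <<'E'
from cell import r
import cv2
s=r.get_state(); print({k:s[k] for k in('time_s','joints','tool_pos','ee_rot','ft_force','opening')}, r.pinch_z)
for n in('top','side','wrist'):
    cv2.imwrite(f'pics/{n}0.png',r.read_camera(n)); print(n,r.camera_info(n))
E
```

```text
pics
{'time_s': 0.0, 'joints': array([-1.31461706e+00,  4.80827231e-01,  1.59685188e+00, -2.16442325e-05,
        1.06508941e+00, -4.65918816e-02]), 'tool_pos': array([ 0.193726  , -0.62004448,  0.23068357]), 'ee_rot': array([ 8.05659983e-01, -5.92377959e-01, -4.62892619e-04, -3.62608642e-04]), 'ft_force': array([0.06978043, 0.06082239, 0.21693413]), 'opening': 0.9973533275868162} 0.0187
top {'fx': 488.09849520675095, 'fy': 488.09849520675095, 'cx': 311.73207764132707, 'cy': 196.74894843907026, 'R': array([[-0.01477193, -0.99986859, -0.006678  ],
       [-0.99403322,  0.01540693, -0.10798415],
       [ 0.10807285,  0.00504302, -0.99413019]]), 't': array([-0.06854383,  0.53384763,  1.3829348 ])}
side {'fx': 504.589126018334, 'fy': 504.589126018334, 'cx': 325.0806222111031, 'cy': 197.43462980870044, 'R': array([[-9.99831041e-01,  1.28900434e-05, -1.83817494e-02],
       [ 1.33054261e-02,  6.90476486e-01, -7.23232457e-01],
       [ 1.26828432e-02, -7.23354838e-01, -6.90359996e-01]]), 't': array([0.50283054, 0.08451239, 1.48891334])}
wrist {'fx': 317.04669974593213, 'fy': 317.04669974593213, 'cx': 322.9136859222592, 'cy': 199.40116798495734, 'mount': array([[ 9.99999957e-01, -2.93787368e-04, -2.58886059e-05,
         2.73228120e-04],
       [ 2.89203068e-04,  9.59602344e-01,  2.81359660e-01,
        -7.07664640e-02],
       [-5.78171470e-05, -2.81359655e-01,  9.59602387e-01,
        -1.42674795e-01],
       [ 0.00000000e+00,  0.00000000e+00,  0.00000000e+00,
         1.00000000e+00]])}
```

View pics/top0.png

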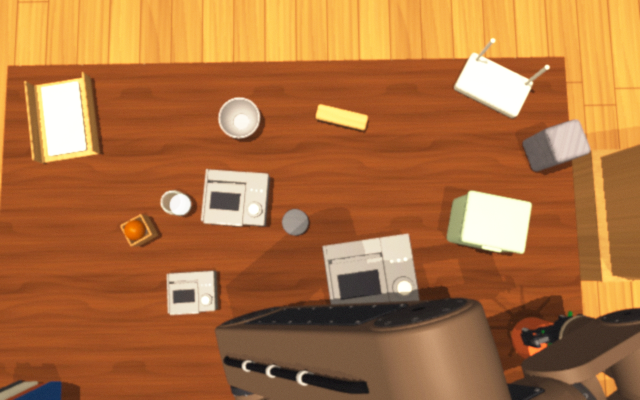

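View pics/side0.png

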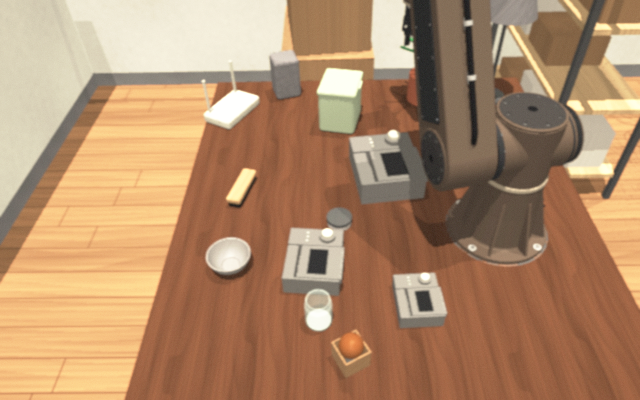

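View pics/wrist0.png

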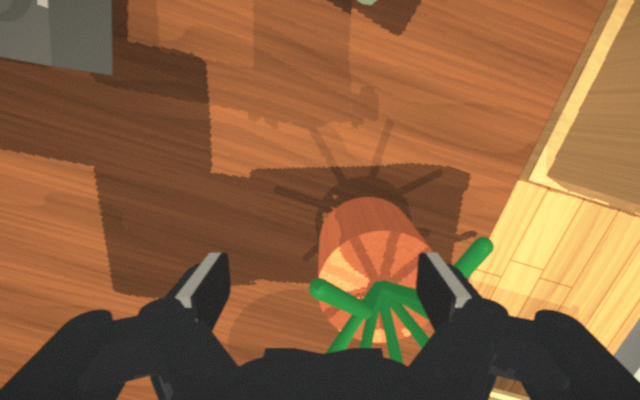

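Dock candidates in the top view are (191,292), the smallest; (235,198), the middle one; and (370,270), the largest. I'll check the middle one in a close crop.

```bash
cat > h.py <<'E'
import numpy as np,cv2
from cell import r
def ray(n,u,v,z):
    c=r.camera_info(n);R=np.array(c['R']);t=np.array(c['t'])
    o=-R.T@t; d=R.T@np.array([(u-c['cx'])/c['fx'],(v-c['cy'])/c['fy'],1])
    return o+d*(z-o[2])/d[2]
def proj(n,X):
    c=r.camera_info(n);p=np.array(c['R'])@X+c['t']; return np.array([c['fx']*p[0]/p[2]+c['cx'],c['fy']*p[1]/p[2]+c['cy']])
def rayw(s,u,v,z):
    from scipy.spatial.transform import Rotation as Ro
    c=r.camera_info('wrist');M=np.array(c['mount']);Rw=Ro.from_quat(s['ee_rot']).as_matrix()
    o=Rw@M[:3,3]+s['tool_pos'];d=Rw@M[:3,:3]@np.array([(u-c['cx'])/c['fx'],(v-c['cy'])/c['fy'],1])
    return o+d*(z-o[2])/d[2]
E
python3 - <<'E'
import cv2
a=cv2.imread('pics/top0.png')[150:250,110:320];b=cv2.imread('pics/side0.png')[210:390,260:460]
cv2.imwrite('pics/c1.png',cv2.resize(a,None,fx=3.8,fy=3.8,interpolation=2))
cv2.imwrite('pics/c2.png',cv2.resize(b,None,fx=3.3,fy=3.3,interpolation=2))
E
```

```text
(no output)
```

View pics/c1.png

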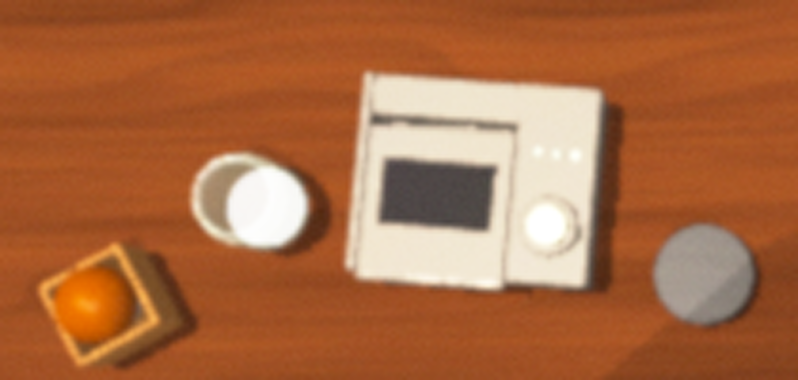

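View pics/c2.png

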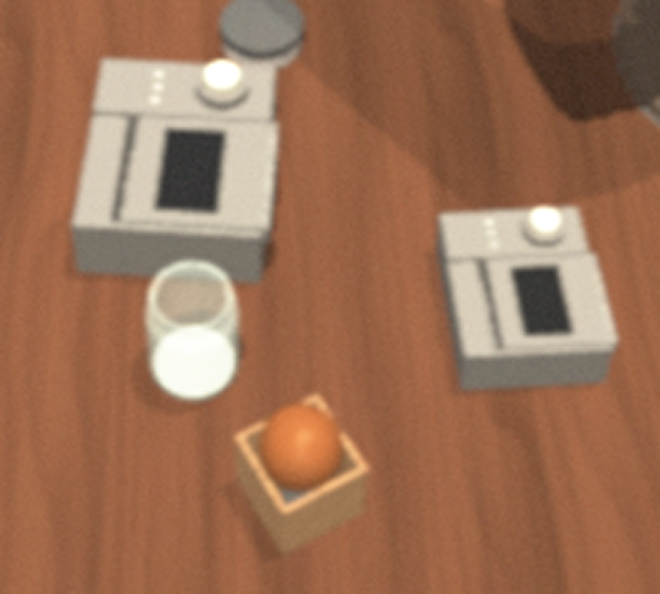

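The middle dock has a back-left corner at about (370,73), back-right at (604,92) and the button at (550,224), all in the crop. Next I'll measure it.

Run:
```python
from h import *
T=lambda u,v,z:ray('top',110+(u+.5)/3.8-.5,150+(v+.5)/3.8-.5,z)
S=lambda u,v,z:ray('side',260+(u+.5)/3.3-.5,210+(v+.5)/3.3-.5,z)
np.set_printoptions(precision=4,suppress=True)
P={}
for k,a in dict(bl=(370,73,.06),br=(604,92,.06),fr=(590,288,.06),cfl=(355,277,.06),cfr=(500,289,.06),hl=(373,122,.06),hr=(516,128,.06),btn=(549,224,.082)).items():
    P[k]=T(*a);print('top',k,P[k])
for k,a in dict(br=(103,60,.06),bl=(78,228,.06),fr=(277,66,.06),fl=(266,236,.06),btn=(222,72,.082)).items():
    print('side',k,S(*a))
print('W',np.linalg.norm(P['bl']-P['br']),'D',np.linalg.norm(P['br']-P['fr']), 'coverw',np.linalg.norm(P['cfl']-P['cfr']))
d=P['bl']-P['br'];print('yaw',np.degrees(np.arctan2(-d[0],d[1])))
d=P['br']-P['fr'];print('yaw',np.degrees(np.arctan2(d[1],d[0])))
d=P['cfl']-P['cfr'];print('yaw',np.degrees(np.arctan2(-d[0],d[1])))
d=P['hl']-P['hr'];print('yaw',np.degrees(np.arctan2(-d[0],d[1])))
for k,a in dict(jar=(222,198,.092),tin=(703,273,.028),bulb=(95,305,.08)).items(): print(k,T(*a))
```

```text
top bl [0.6139 0.2204 0.06  ]
top br [0.5968 0.045  0.06  ]
top fr [0.4503 0.0561 0.06  ]
top cfl [0.4611 0.2303 0.06  ]
top cfr [0.4506 0.1227 0.06  ]
top hl [0.5768 0.2179 0.06  ]
top hr [0.5706 0.1109 0.06  ]
top btn [0.4964 0.0836 0.082 ]
side br [0.5979 0.0526 0.06  ]
side bl [0.6086 0.2296 0.06  ]
side fr [0.4501 0.062  0.06  ]
side fl [0.4633 0.2392 0.06  ]
side btn [0.4964 0.0882 0.082 ]
W 0.1763089885896747 D 0.14687337887320992 coverw 0.10805037892154915
yaw -5.592327121551732
yaw -4.345326528857555
yaw -5.5826759075444485
yaw -3.3187625022484126
jar [0.5182 0.3204 0.092 ]
tin [ 0.462  -0.0263  0.028 ]
bulb [0.4423 0.4155 0.08  ]
```

>>> {"op": "servo_tool", "data": {"moves": [{"dx": -0.8,"dy": -0.7,"dz": -0.2,"az": 0.94,"claw": 0},{"dx": -0.8,"dy": -0.7,"dz": -0.2,"az": 0.94,"claw": 0},{"dx": -0.8,"dy": -0.7,"dz": -0.2,"az": 0.94,"claw": 0},{"dx": -0.8,"dy": -0.7,"dz": -0.2,"az": 0.94,"claw": 0},{"dx": -0.8,"dy": -0.7,"dz": -0.2,"az": 0.94,"claw": 0},{"dx": -0.8,"dy": -0.7,"dz": -0.2,"az": 0.94,"claw": 0}]}}

```text
schema error: expected keys dx, dy, dz, ax, ay, az, claw
```

>>> {"op": "servo_tool", "data": {"moves": [{"dx": -0.8,"dy": -0.7,"dz": -0.2,"ax": 0,"ay": 0,"az": 0.94,"claw": 0},{"dx": -0.8,"dy": -0.7,"dz": -0.2,"ax": 0,"ay": 0,"az": 0.94,"claw": 0},{"dx": -0.8,"dy": -0.7,"dz": -0.2,"ax": 0,"ay": 0,"az": 0.94,"claw": 0},{"dx": -0.8,"dy": -0.7,"dz": -0.2,"ax": 0,"ay": 0,"az": 0.94,"claw": 0},{"dx": -0.8,"dy": -0.7,"dz": -0.2,"ax": 0,"ay": 0,"az": 0.94,"claw": 0},{"dx": -0.8,"dy": -0.7,"dz": -0.2,"ax": 0,"ay": 0,"az": 0.94,"claw": 0}]}}

```text
time_s: 0.65
tool_pos: [0.2983, -0.4598, 0.2675]
ee_rot: [-0.673, 0.74, 0.0, 0.0]
ft_force: [0.8, -0.8, -0.4]
opening: 0.147
```

>>> {"op": "servo_tool", "data": {"moves": [{"dx": -1,"dy": -0.3,"dz": 0,"ax": 0,"ay": 0,"az": 0,"claw": 0},{"dx": -1,"dy": -0.3,"dz": 0,"ax": 0,"ay": 0,"az": 0,"claw": 0},{"dx": -1,"dy": -0.3,"dz": 0,"ax": 0,"ay": 0,"az": 0,"claw": 0},{"dx": -1,"dy": -0.3,"dz": 0,"ax": 0,"ay": 0,"az": 0,"claw": 0},{"dx": -1,"dy": -0.3,"dz": 0,"ax": 0,"ay": 0,"az": 0,"claw": 0},{"dx": -1,"dy": -0.3,"dz": 0,"ax": 0,"ay": 0,"az": 0,"claw": 0},{"dx": -1,"dy": -0.3,"dz": 0,"ax": 0,"ay": 0,"az": 0,"claw": 0},{"dx": -1,"dy": -0.3,"dz": 0,"ax": 0,"ay": 0,"az": 0,"claw": 0}]}}

```text
time_s: 1.32
tool_pos: [0.3917, -0.2274, 0.2673]
ee_rot: [-0.674, 0.739, 0.0, 0.0]
ft_force: [0.9, 0.3, 0.0]
opening: -0.002
```

>>> {"op": "servo_tool", "data": {"moves": [{"dx": -1,"dy": -0.3,"dz": 0,"ax": 0,"ay": 0,"az": 0,"claw": 0},{"dx": -1,"dy": -0.3,"dz": 0,"ax": 0,"ay": 0,"az": 0,"claw": 0},{"dx": -1,"dy": -0.3,"dz": 0,"ax": 0,"ay": 0,"az": 0,"claw": 0},{"dx": -1,"dy": -0.3,"dz": 0,"ax": 0,"ay": 0,"az": 0,"claw": 0},{"dx": -1,"dy": -0.3,"dz": 0,"ax": 0,"ay": 0,"az": 0,"claw": 0},{"dx": -1,"dy": -0.3,"dz": 0,"ax": 0,"ay": 0,"az": 0,"claw": 0},{"dx": -1,"dy": -0.3,"dz": 0,"ax": 0,"ay": 0,"az": 0,"claw": 0},{"dx": 0,"dy": 0,"dz": 0,"ax": 0,"ay": 0,"az": 0,"claw": 0}]}}

```text
time_s: 1.98
tool_pos: [0.4749, -0.0215, 0.2673]
ee_rot: [-0.675, 0.738, 0.0, 0.001]
ft_force: [-0.4, -0.7, -0.1]
opening: 0.0
```

Run:
```python
from h import *
s=r.get_state();print(s['time_s'],s['tool_pos'],s['ee_rot'],s['dq'],s['ft_force'])
cv2.imwrite('pics/w1.png',r.read_camera('wrist'))
```

```text
1.9833 [ 0.47487554 -0.02154091  0.26730717] [-6.75133381e-01  7.37695330e-01  1.23260583e-04  7.08351363e-04] [-0.07383635 -0.0116249   0.02633191 -0.02935721  0.00277075 -0.10560714] [-0.40872314 -0.70277305 -0.09390695]
```

View pics/w1.png

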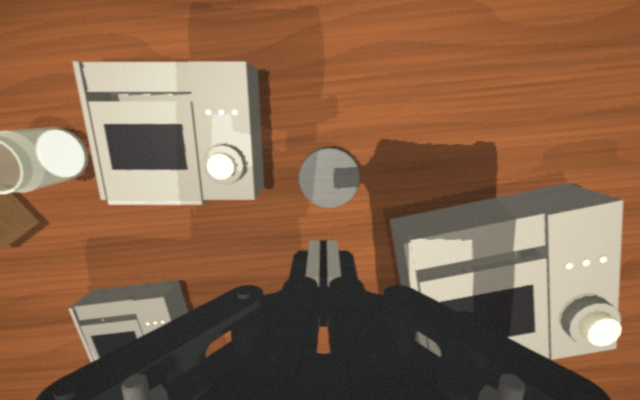

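The wrist view shows the middle dock with its button top at (222,166), back corners at (73,62) and (247,62), and cover front corners at about (105,200) and (201,205).

Run:
```python
from h import *
np.set_printoptions(precision=4,suppress=True)
s=r.get_state()
P={k:rayw(s,*a) for k,a in dict(bl=(74,62,.06),br=(247,62,.06),fr=(255,199,.06),cfl=(106,201,.06),cfr=(201,205,.06),btn=(221.5,164,.082)).items()}
for k in P:print(k,P[k])
print(np.linalg.norm(P['bl']-P['br']),np.linalg.norm(P['br']-P['fr']))
for a,b in(('bl','br'),('cfl','cfr')):
    d=P[a]-P[b];print('yaw',np.degrees(np.arctan2(-d[0],d[1])))
```

```text
bl [0.6103 0.2193 0.06  ]
br [0.5948 0.0434 0.06  ]
fr [0.4497 0.0568 0.06  ]
cfl [0.4624 0.2282 0.06  ]
cfr [0.448  0.1201 0.06  ]
btn [0.4965 0.0805 0.082 ]
0.1766106407972658 0.1456281360801749
yaw -5.034825720165118
yaw -7.5556411029226735
```

>>> {"op": "servo_tool", "data": {"moves": [{"dx": -0.88,"dy": -0.1,"dz": 0.6,"ax": 0,"ay": 0,"az": 0,"claw": 0},{"dx": -0.88,"dy": -0.1,"dz": 0.6,"ax": 0,"ay": 0,"az": 0,"claw": 0},{"dx": -0.88,"dy": -0.1,"dz": 0.6,"ax": 0,"ay": 0,"az": 0,"claw": 0},{"dx": -0.88,"dy": -0.1,"dz": 0.6,"ax": 0,"ay": 0,"az": 0,"claw": 0},{"dx": 0,"dy": 0,"dz": 1,"ax": 0,"ay": 0,"az": 0,"claw": 0},{"dx": 0,"dy": 0,"dz": 1,"ax": 0,"ay": 0,"az": 0,"claw": 0},{"dx": 0,"dy": 0,"dz": 0.5,"ax": 0,"ay": 0,"az": 0,"claw": 0},{"dx": 0,"dy": 0,"dz": 0,"ax": 0,"ay": 0,"az": 0,"claw": 0}]}}

```text
time_s: 2.7
tool_pos: [0.4926, 0.0778, 0.1174]
ee_rot: [-0.674, 0.739, 0.002, -0.002]
ft_force: [-1.6, -0.6, 0.1]
opening: 0.002
```

Run:
```python
from h import *
s=r.get_state();print(s['time_s'],s['tool_pos'],s['ee_rot'],s['ft_force'])
cv2.imwrite('pics/w2.png',r.read_camera('wrist'))
b=r.read_camera('side')[190:310,250:400]
cv2.imwrite('pics/s2.png',cv2.resize(b,None,fx=4,fy=4,interpolation=2))
```

```text
2.7 [0.49261852 0.07777927 0.11736183] [-0.67417226  0.73856908  0.00158279 -0.00223111] [-1.63032255 -0.58082208  0.07130215]
```

View pics/w2.png

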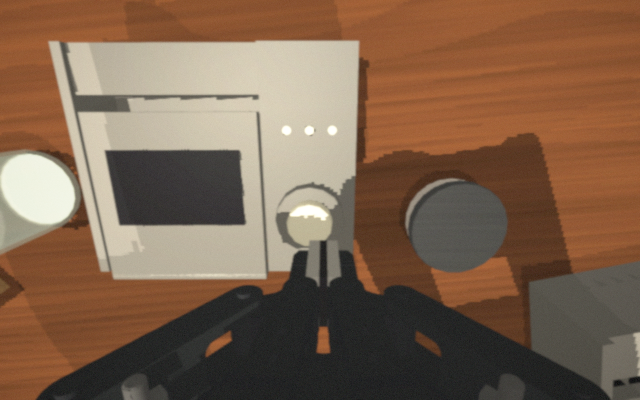

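View pics/s2.png

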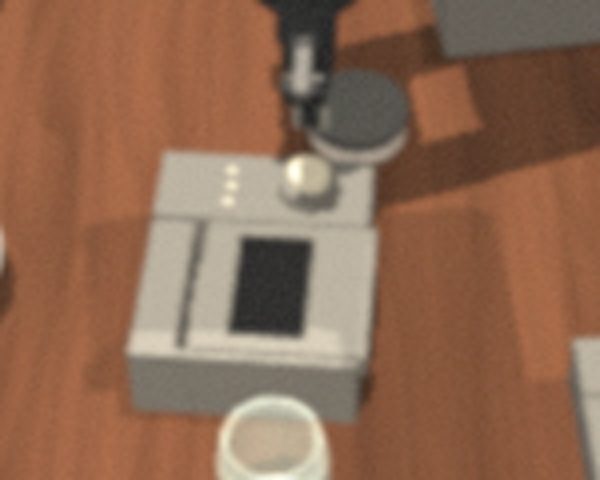

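Run:
```python
from h import *
np.set_printoptions(precision=4,suppress=True)
s=r.get_state();print(s['time_s'],s['tool_pos'],s['ee_rot'])
P={k:rayw(s,*a) for k,a in dict(bl=(50,42,.06),br=(358,41,.06),fr=(352,271,.06),cfl=(113,278,.06),cfr=(267,278,.06),btn=(309,224,.082)).items()}
for k in P:print(k,P[k])
```

```text
2.8 [0.4946 0.0779 0.1203] [-0.674   0.7387  0.0003 -0.0005]
bl [0.6156 0.2258 0.06  ]
br [0.5997 0.0472 0.06  ]
fr [0.4509 0.0605 0.06  ]
cfl [0.461  0.2322 0.06  ]
cfr [0.4508 0.1218 0.06  ]
btn [0.4976 0.0856 0.082 ]
```

>>> {"op": "servo_tool", "data": {"moves": [{"dx": -0.2,"dy": -0.05,"dz": 0.5,"ax": 0,"ay": 0,"az": 0,"claw": 0},{"dx": 0,"dy": 0,"dz": 0.5,"ax": 0,"ay": 0,"az": 0,"claw": 0},{"dx": 0,"dy": 0,"dz": 0.15,"ax": 0,"ay": 0,"az": 0,"claw": 0},{"dx": 0,"dy": 0,"dz": 0,"ax": 0,"ay": 0,"az": 0,"claw": 0},{"dx": 0,"dy": 0,"dz": 0,"ax": 0,"ay": 0,"az": 0,"claw": 0}]}}

```text
time_s: 3.22
tool_pos: [0.4975, 0.0842, 0.0868]
ee_rot: [-0.674, 0.739, -0.0, 0.0]
ft_force: [0.9, -1.0, 0.2]
opening: 0.002
```

>>> {"op": "servo_tool", "data": {"moves": [{"dx": 0,"dy": 0,"dz": 0.2,"ax": 0,"ay": 0,"az": 0,"claw": 0},{"dx": 0,"dy": 0,"dz": 0.15,"ax": 0,"ay": 0,"az": 0,"claw": 0},{"dx": 0,"dy": 0,"dz": 0,"ax": 0,"ay": 0,"az": 0,"claw": 0},{"dx": 0,"dy": 0,"dz": 0,"ax": 0,"ay": 0,"az": 0,"claw": 0}]}}

```text
time_s: 3.55
tool_pos: [0.4981, 0.0844, 0.076]
ee_rot: [-0.674, 0.739, -0.001, 0.001]
ft_force: [1.9, -1.5, 9.7]
opening: 0.004
```

>>> {"op": "servo_tool", "data": {"moves": [{"dx": 0,"dy": 0,"dz": -0.9,"ax": 0,"ay": 0,"az": 0,"claw": 0},{"dx": 0,"dy": 0,"dz": -0.7,"ax": 0,"ay": 0,"az": 0,"claw": 0},{"dx": -0.7,"dy": 0.3,"dz": 0,"ax": 0,"ay": 0,"az": 0,"claw": 0},{"dx": -0.7,"dy": 0.3,"dz": 0,"ax": 0,"ay": 0,"az": 0,"claw": 0},{"dx": -0.7,"dy": 0.3,"dz": 0,"ax": 0,"ay": 0,"az": 0,"claw": 0},{"dx": -0.7,"dy": 0.35,"dz": 0,"ax": 0,"ay": 0,"az": 0,"claw": 0},{"dx": 0,"dy": 0,"dz": 0.9,"ax": 0,"ay": 0,"az": 0,"claw": 0},{"dx": 0,"dy": 0,"dz": 0.3,"ax": 0,"ay": 0,"az": 0,"claw": 0}]}}

```text
time_s: 4.22
tool_pos: [0.4663, 0.1723, 0.0859]
ee_rot: [-0.675, 0.738, 0.0, -0.0]
ft_force: [-1.0, -0.9, 0.3]
opening: 0.003
```

Run:
```python
from h import *
cv2.imwrite('pics/w3.png',r.read_camera('wrist'))
b=r.read_camera('side')[190:310,250:400]
cv2.imwrite('pics/s3.png',cv2.resize(b,None,fx=4,fy=4,interpolation=2))
s=r.get_state();print(s['time_s'],s['tool_pos'],s['ee_rot'],s['ft_force'])
```

```text
4.3167 [0.4659334  0.17097668 0.08589903] [-6.74372148e-01  7.38389586e-01  7.32035377e-04 -1.57778212e-03] [-0.12851152 -1.01685797  0.33966695]
```

View pics/w3.png

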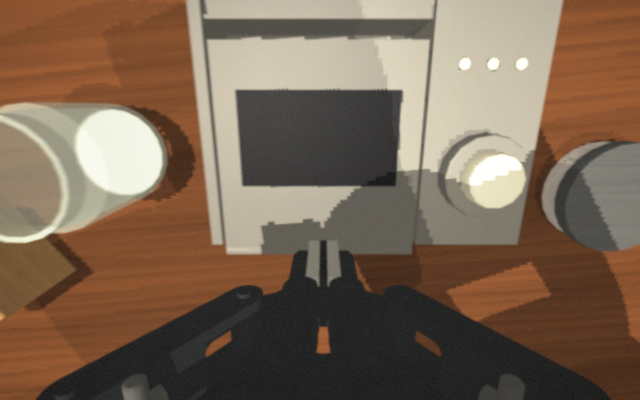

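View pics/s3.png

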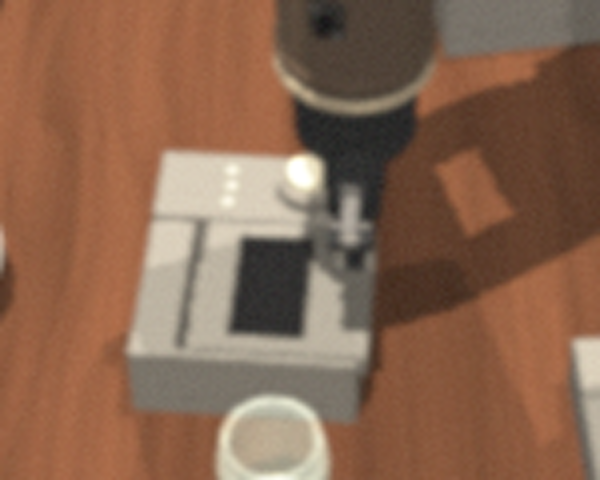

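>>> {"op": "servo_tool", "data": {"moves": [{"dx": 0,"dy": 0,"dz": 0.6,"ax": 0,"ay": 0,"az": 0,"claw": 0},{"dx": 0,"dy": 0,"dz": 0.3,"ax": 0,"ay": 0,"az": 0,"claw": 0},{"dx": 0,"dy": 0,"dz": 0.1,"ax": 0,"ay": 0,"az": 0,"claw": 0},{"dx": 0,"dy": 0,"dz": 0.1,"ax": 0,"ay": 0,"az": 0,"claw": 0},{"dx": 0,"dy": 0,"dz": 0,"ax": 0,"ay": 0,"az": 0,"claw": 0},{"dx": 0,"dy": 0,"dz": 0,"ax": 0,"ay": 0,"az": 0,"claw": 0}]}}

```text
time_s: 4.82
tool_pos: [0.4674, 0.1713, 0.0547]
ee_rot: [-0.674, 0.739, -0.0, 0.0]
ft_force: [-0.1, -1.7, 1.6]
opening: -0.004
```

>>> {"op": "servo_tool", "data": {"moves": [{"dx": 0,"dy": 0,"dz": 0.1,"ax": 0,"ay": 0,"az": 0,"claw": 0},{"dx": 0,"dy": 0,"dz": 0,"ax": 0,"ay": 0,"az": 0,"claw": 0},{"dx": 0,"dy": 0,"dz": 0,"ax": 0,"ay": 0,"az": 0,"claw": 0}]}}

```text
time_s: 5.07
tool_pos: [0.4676, 0.1715, 0.0518]
ee_rot: [-0.674, 0.739, -0.0, 0.0]
ft_force: [-0.9, -2.2, 8.3]
opening: 0.005
```

>>> {"op": "servo_tool", "data": {"moves": [{"dx": 0,"dy": 0,"dz": -1,"ax": 0,"ay": 0,"az": 0,"claw": 0},{"dx": 0,"dy": 0,"dz": -1,"ax": 0,"ay": 0,"az": 0,"claw": 0},{"dx": 0,"dy": 0,"dz": -1,"ax": 0,"ay": 0,"az": 0,"claw": 0},{"dx": 0,"dy": 0,"dz": -1,"ax": 0,"ay": 0,"az": 0,"claw": 0},{"dx": 0,"dy": 0,"dz": -0.5,"ax": 0,"ay": 0,"az": 0,"claw": 0},{"dx": 0,"dy": 0,"dz": 0,"ax": 0,"ay": 0,"az": 0,"claw": 0},{"dx": 0,"dy": 0,"dz": 0,"ax": 0,"ay": 0,"az": 0,"claw": 0},{"dx": 0,"dy": 0,"dz": 0,"ax": 0,"ay": 0,"az": 0,"claw": 0}]}}

```text
time_s: 5.73
tool_pos: [0.4669, 0.1714, 0.1858]
ee_rot: [-0.674, 0.739, 0.0, -0.0]
ft_force: [0.7, 0.6, -0.9]
opening: -0.003
```

Run:
```python
from h import *
cv2.imwrite('pics/w4.png',r.read_camera('wrist'))
b=r.read_camera('side')[170:310,240:420]
cv2.imwrite('pics/s4.png',cv2.resize(b,None,fx=4,fy=4,interpolation=2))
s=r.get_state();print(s['time_s'],s['tool_pos'],s['ee_rot'],s['ft_force'])
```

```text
5.8333 [0.46653302 0.17125823 0.18522747] [-6.74222872e-01  7.38527320e-01  4.27876929e-04 -8.55914289e-04] [-0.53692232 -0.12549133  1.02004475]
```

View pics/w4.png

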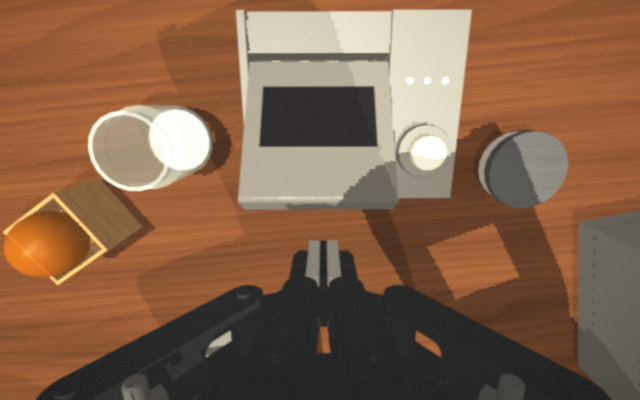

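View pics/s4.png

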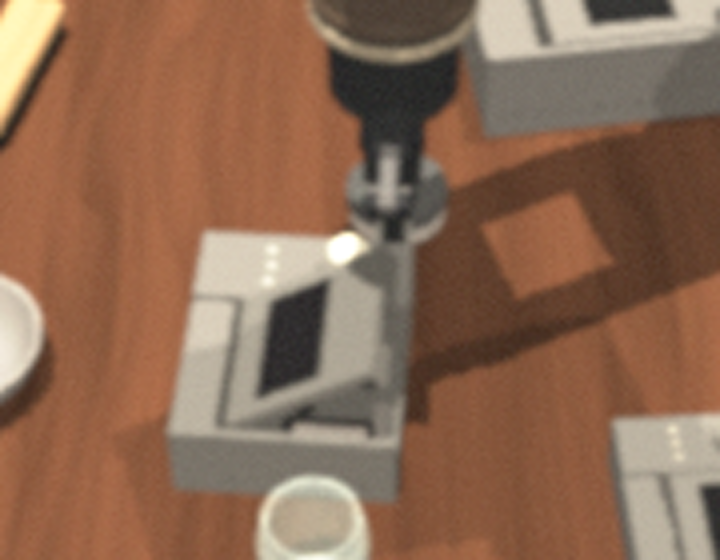

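The cover stands ajar and the finger is clear. Next I'll move in front of the lip, off the striker line, and lower the finger.

>>> {"op": "servo_tool", "data": {"moves": [{"dx": 0.37,"dy": 0.5,"dz": 0,"ax": 0,"ay": 0,"az": 0,"claw": 0},{"dx": 0.38,"dy": 0.5,"dz": 0,"ax": 0,"ay": 0,"az": 0,"claw": 0},{"dx": 0,"dy": 0,"dz": 0.8,"ax": 0,"ay": 0,"az": 0,"claw": 0},{"dx": 0,"dy": 0,"dz": 0.8,"ax": 0,"ay": 0,"az": 0,"claw": 0},{"dx": 0,"dy": 0,"dz": 0.8,"ax": 0,"ay": 0,"az": 0,"claw": 0},{"dx": 0,"dy": 0,"dz": 0.7,"ax": 0,"ay": 0,"az": 0,"claw": 0},{"dx": 0,"dy": 0,"dz": 0,"ax": 0,"ay": 0,"az": 0,"claw": 0},{"dx": 0,"dy": 0,"dz": 0,"ax": 0,"ay": 0,"az": 0,"claw": 0}]}}

```text
time_s: 6.5
tool_pos: [0.4341, 0.1514, 0.0922]
ee_rot: [-0.674, 0.739, 0.001, -0.002]
ft_force: [0.7, 0.5, -0.8]
opening: -0.0
```

Run:
```python
from h import *
cv2.imwrite('pics/w5.png',r.read_camera('wrist'))
b=r.read_camera('side')[170:310,240:420]
cv2.imwrite('pics/s5.png',cv2.resize(b,None,fx=4,fy=4,interpolation=2))
s=r.get_state();print(s['time_s'],s['tool_pos'],s['ee_rot'],s['ft_force'])
```

```text
6.6 [0.43561254 0.15186921 0.09383012] [-6.74244044e-01  7.38508610e-01 -2.05848816e-05  3.13652798e-05] [ 0.04539755 -0.11428229 -0.00396051]
```

View pics/w5.png

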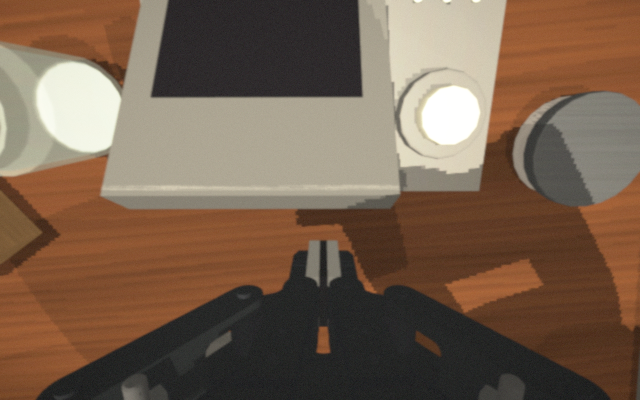

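View pics/s5.png

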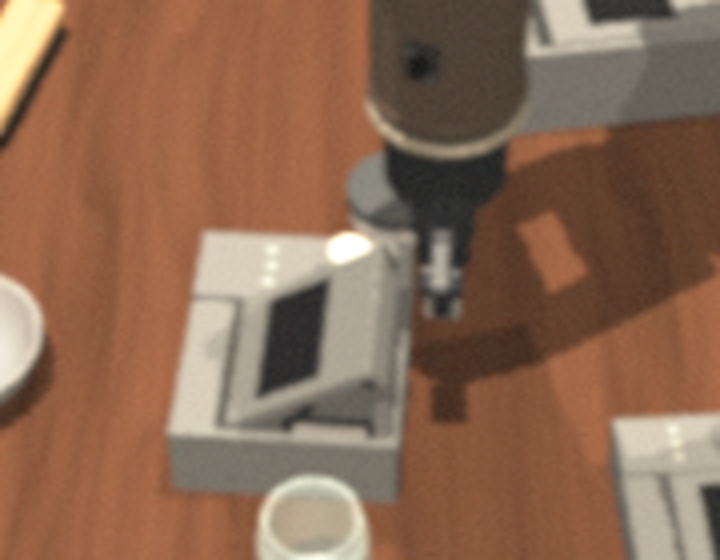

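>>> {"op": "servo_tool", "data": {"moves": [{"dx": 0,"dy": -0.3,"dz": 0.2,"ax": 0,"ay": 0,"az": 0,"claw": 0},{"dx": 0,"dy": -0.4,"dz": 0,"ax": 0,"ay": 0,"az": 0,"claw": 0},{"dx": 0,"dy": -0.2,"dz": -0.2,"ax": 0,"ay": 0,"az": 0,"claw": 0},{"dx": 0,"dy": -0.2,"dz": -0.3,"ax": 0,"ay": 0,"az": 0,"claw": 0},{"dx": 0,"dy": 0,"dz": 0,"ax": 0,"ay": 0,"az": 0,"claw": 0}]}}

```text
time_s: 7.02
tool_pos: [0.4656, 0.1485, 0.1033]
ee_rot: [-0.674, 0.739, 0.002, -0.003]
ft_force: [-30.3, 7.5, 21.7]
opening: -0.001
```

Run:
```python
from h import *
b=r.read_camera('side')[170:310,240:420]
cv2.imwrite('pics/s6.png',cv2.resize(b,None,fx=4,fy=4,interpolation=2))
s=r.get_state();print(s['time_s'],s['tool_pos'],s['ee_rot'],s['ft_force'])
```

```text
7.0667 [0.46509602 0.14852755 0.1028805 ] [-0.67400955  0.73871449  0.0020912  -0.00276711] [-27.88743879   9.62490632  20.25149044]
```

View pics/s6.png

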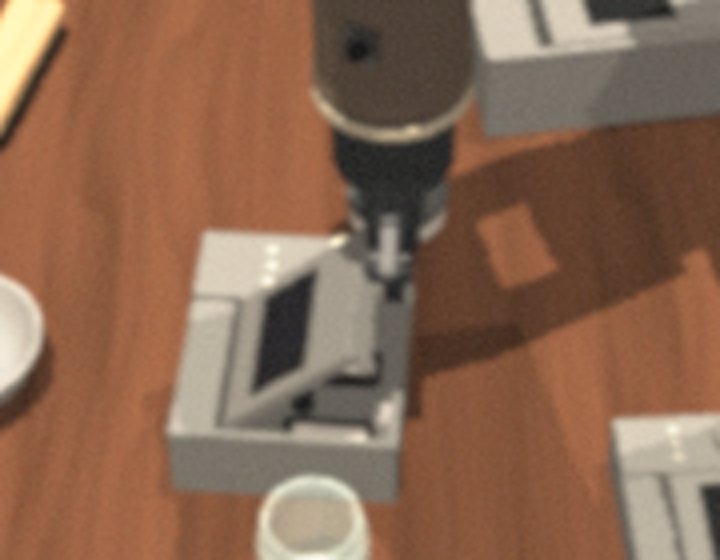

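The force is (-30, +20) N, which points along the plate towards the hinge. The finger is jamming on friction at the lip instead of lifting it. I'll back off and tilt the finger forward under the edge.

>>> {"op": "servo_tool", "data": {"moves": [{"dx": 0,"dy": 0.7,"dz": 0.2,"ax": 0,"ay": 0,"az": 0,"claw": 0},{"dx": 0,"dy": 0.7,"dz": 0.2,"ax": 0,"ay": 0,"az": 0,"claw": 0},{"dx": 0,"dy": 0,"dz": 0,"ax": 1,"ay": 0,"az": 0,"claw": 0},{"dx": 0,"dy": 0,"dz": 0,"ax": 1,"ay": 0,"az": 0,"claw": 0},{"dx": 0,"dy": 0,"dz": 0,"ax": 1,"ay": 0,"az": 0,"claw": 0},{"dx": 0,"dy": 0,"dz": 0,"ax": 1,"ay": 0,"az": 0,"claw": 0},{"dx": 0,"dy": 0,"dz": 0,"ax": 1,"ay": 0,"az": 0,"claw": 0},{"dx": 0,"dy": 0,"dz": 0,"ax": 1,"ay": 0,"az": 0,"claw": 0}]}}

```text
time_s: 7.73
tool_pos: [0.4329, 0.1459, 0.0978]
ee_rot: [-0.666, 0.731, -0.117, 0.096]
ft_force: [0.4, -0.4, -0.5]
opening: 0.0
```

Run:
```python
from h import *
b=r.read_camera('side')[170:310,240:420]
cv2.imwrite('pics/s7.png',cv2.resize(b,None,fx=4,fy=4,interpolation=2))
s=r.get_state();print(s['time_s'],s['joints'],s['tool_pos'],s['ee_rot'],s['ft_force'])
```

```text
7.7833 [ 0.38149512  0.36685545  2.37058252 -0.84940373  0.20410079  2.86432565] [0.43334239 0.14552846 0.09884269] [-0.66525431  0.7307065  -0.1184855   0.09729287] [-0.11319964 -0.79469453  0.86319415]
```

View pics/s7.png

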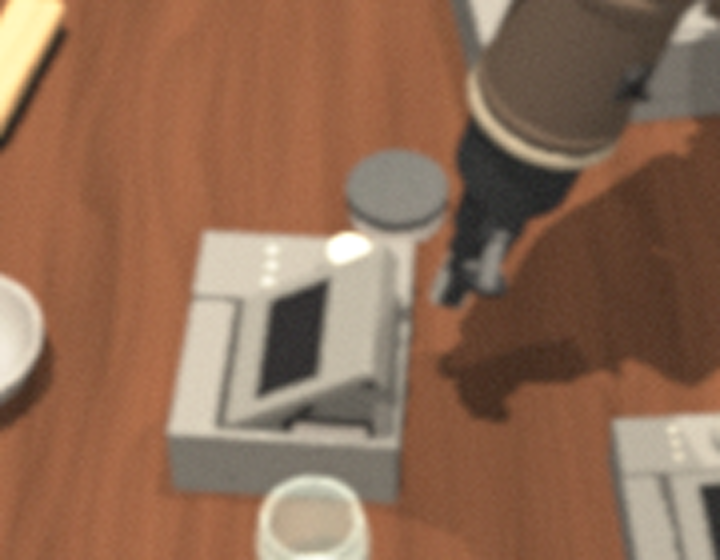

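>>> {"op": "servo_tool", "data": {"moves": [{"dx": -0.1,"dy": -0.08,"dz": 0.4,"ax": 0,"ay": 0,"az": 0,"claw": 0},{"dx": -0.1,"dy": -0.08,"dz": 0.4,"ax": 0,"ay": 0,"az": 0,"claw": 0},{"dx": 0,"dy": -0.35,"dz": 0.11,"ax": 0,"ay": 0,"az": 0,"claw": 0},{"dx": 0,"dy": -0.35,"dz": 0.11,"ax": 0,"ay": 0,"az": 0,"claw": 0},{"dx": 0,"dy": 0,"dz": 0,"ax": 0,"ay": 0,"az": 0,"claw": 0}]}}

```text
time_s: 8.2
tool_pos: [0.4705, 0.1483, 0.0794]
ee_rot: [-0.665, 0.732, -0.113, 0.094]
ft_force: [0.7, 0.4, -0.4]
opening: 0.002
```

Run:
```python
from h import *
b=r.read_camera('side')[170:310,240:420]
cv2.imwrite('pics/s8.png',cv2.resize(b,None,fx=4,fy=4,interpolation=2))
s=r.get_state();print(s['time_s'],s['joints'],s['tool_pos'],s['ee_rot'],s['ft_force'])
```

```text
8.25 [ 0.34760667  0.44005144  2.30412248 -0.79610182  0.1930798   2.78215291] [0.46916899 0.14800412 0.07927176] [-0.66539012  0.73191194 -0.113344    0.09334894] [-1.29822402  0.69976789 -0.17325489]
```

View pics/s8.png

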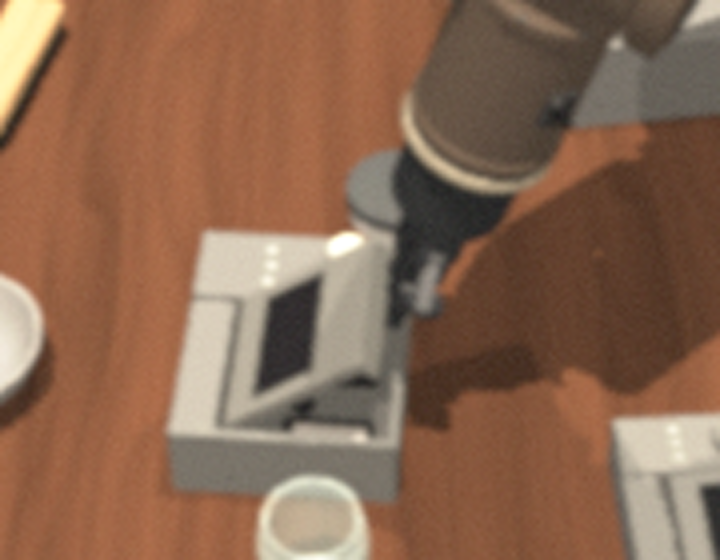

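Contact is light and the tip is well under the lip. Now I'll follow the arc.

>>> {"op": "servo_tool", "data": {"moves": [{"dx": 0,"dy": -0.31,"dz": -0.25,"ax": 0,"ay": 0,"az": 0,"claw": 0},{"dx": 0,"dy": -0.31,"dz": -0.25,"ax": 0,"ay": 0,"az": 0,"claw": 0},{"dx": 0,"dy": -0.35,"dz": -0.19,"ax": 0,"ay": 0,"az": 0,"claw": 0},{"dx": 0,"dy": -0.35,"dz": -0.19,"ax": 0,"ay": 0,"az": 0,"claw": 0}]}}

```text
time_s: 8.58
tool_pos: [0.4975, 0.1458, 0.1165]
ee_rot: [-0.666, 0.731, -0.113, 0.093]
ft_force: [1.1, -0.5, 0.3]
opening: -0.003
```

Run:
```python
from h import *
b=r.read_camera('side')[170:310,240:420]
cv2.imwrite('pics/s9.png',cv2.resize(b,None,fx=4,fy=4,interpolation=2))
s=r.get_state();print(s['time_s'],s['joints'],s['tool_pos'],s['ee_rot'],s['ft_force'])
```

```text
8.6333 [ 0.31830629  0.38129728  2.21926994 -0.44803311  0.30177181  2.3951787 ] [0.5000207  0.14627706 0.11811734] [-0.66600925  0.73118763 -0.11351031  0.09440197] [4.06254287 0.39069494 2.80170984]
```

View pics/s9.png

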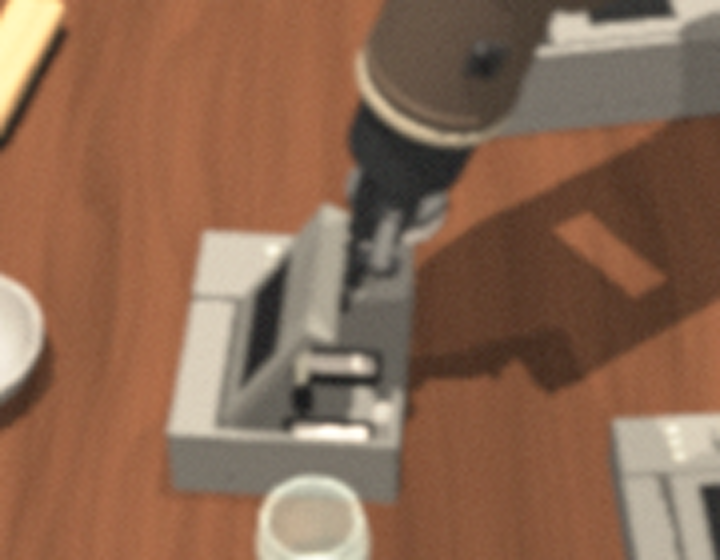

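The cover is rising smoothly. I'll continue over the top.

>>> {"op": "servo_tool", "data": {"moves": [{"dx": 0,"dy": -0.38,"dz": -0.11,"ax": 0,"ay": 0,"az": 0,"claw": 0},{"dx": 0,"dy": -0.38,"dz": -0.11,"ax": 0,"ay": 0,"az": 0,"claw": 0},{"dx": 0,"dy": -0.4,"dz": -0.05,"ax": 0,"ay": 0,"az": 0,"claw": 0},{"dx": 0,"dy": -0.4,"dz": -0.05,"ax": 0,"ay": 0,"az": 0,"claw": 0},{"dx": 0,"dy": -0.35,"dz": 0.0,"ax": 0,"ay": 0,"az": 0,"claw": 0},{"dx": 0,"dy": -0.35,"dz": 0.0,"ax": 0,"ay": 0,"az": 0,"claw": 0}]}}

```text
time_s: 9.13
tool_pos: [0.5596, 0.1402, 0.1448]
ee_rot: [-0.666, 0.731, -0.113, 0.093]
ft_force: [-0.5, -0.5, -0.2]
opening: 0.001
```

Run:
```python
from h import *
b=r.read_camera('side')[170:310,240:420]
cv2.imwrite('pics/s10.png',cv2.resize(b,None,fx=4,fy=4,interpolation=2))
s=r.get_state();print(s['time_s'],s['joints'],s['tool_pos'],s['ee_rot'],s['ft_force'])
```

```text
9.1833 [ 0.26690414  0.39148274  2.07712347 -0.2910459   0.4157762   2.18223226] [0.56191738 0.14039445 0.1456929 ] [-0.66610089  0.7311411  -0.11370479  0.09388027] [2.91519792 0.35187482 1.08401408]
```

View pics/s10.png

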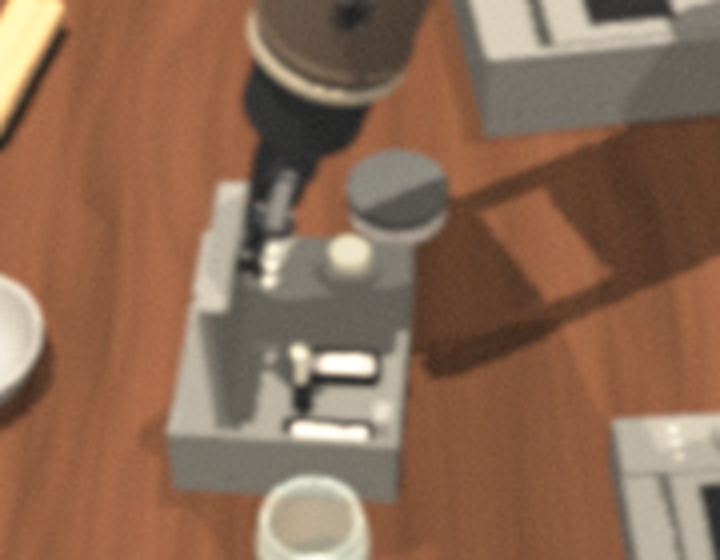

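>>> {"op": "servo_tool", "data": {"moves": [{"dx": 0,"dy": -0.35,"dz": 0.1,"ax": 0,"ay": 0,"az": 0,"claw": 0},{"dx": 0,"dy": -0.35,"dz": 0.1,"ax": 0,"ay": 0,"az": 0,"claw": 0},{"dx": 0,"dy": -0.35,"dz": 0.1,"ax": 0,"ay": 0,"az": 0,"claw": 0},{"dx": 0,"dy": 0,"dz": 0,"ax": 0,"ay": 0,"az": 0,"claw": 0},{"dx": 0,"dy": 0,"dz": 0,"ax": 0,"ay": 0,"az": 0,"claw": 0}]}}

```text
time_s: 9.6
tool_pos: [0.5903, 0.1371, 0.1445]
ee_rot: [-0.666, 0.731, -0.112, 0.091]
ft_force: [-18.2, 6.2, 14.3]
opening: -0.001
```

Run:
```python
from h import *
b=r.read_camera('side')[170:310,240:420]
cv2.imwrite('pics/s11.png',cv2.resize(b,None,fx=4,fy=4,interpolation=2))
s=r.get_state();print(s['time_s'],s['joints'],s['tool_pos'],s['ee_rot'],s['ft_force'])
```

```text
9.65 [ 0.24569717  0.42409859  2.01655703 -0.25881793  0.44469198  2.12867843] [0.59030543 0.13707421 0.14455217] [-0.66655242  0.73127411 -0.11228182  0.0913172 ] [-17.85040022   5.2029045   13.07928007]
```

View pics/s11.png

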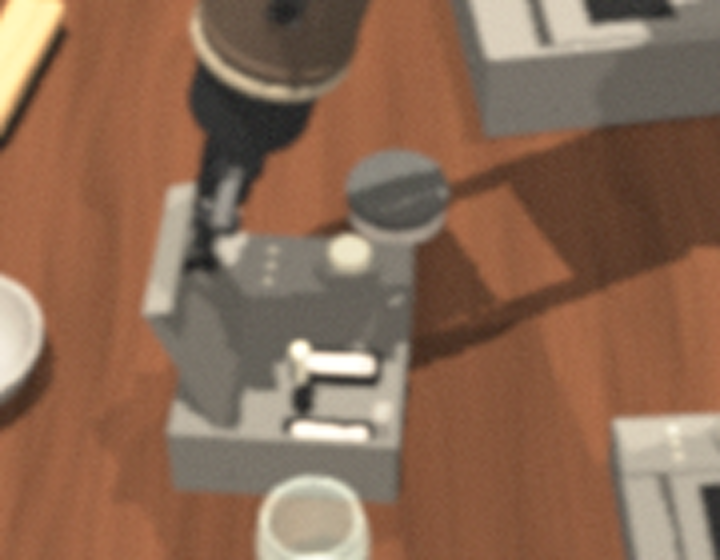

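>>> {"op": "servo_tool", "data": {"moves": [{"dx": 0,"dy": 0.4,"dz": -0.1,"ax": 0,"ay": 0,"az": 0,"claw": 0},{"dx": 0,"dy": 0.8,"dz": -0.25,"ax": 0,"ay": 0,"az": 0,"claw": 0},{"dx": 0,"dy": 0.8,"dz": -0.4,"ax": 0,"ay": 0,"az": 0,"claw": 0},{"dx": 0,"dy": 0.3,"dz": -0.9,"ax": 0,"ay": 0,"az": 0,"claw": 0},{"dx": 0,"dy": 0.3,"dz": -0.9,"ax": 0,"ay": 0,"az": 0,"claw": 0},{"dx": 0,"dy": 0,"dz": -0.9,"ax": 0,"ay": 0,"az": 0,"claw": 0},{"dx": 0,"dy": 0,"dz": 0,"ax": 0,"ay": 0,"az": 0,"claw": 0},{"dx": 0,"dy": 0,"dz": 0,"ax": 0,"ay": 0,"az": 0,"claw": 0}]}}

```text
time_s: 10.32
tool_pos: [0.489, 0.1487, 0.2234]
ee_rot: [-0.666, 0.731, -0.114, 0.094]
ft_force: [0.0, 0.0, 0.4]
opening: 0.0
```

Run:
```python
from h import *
cv2.imwrite('pics/w12.png',r.read_camera('wrist'))
S=r.read_camera('side');T=r.read_camera('top')
cv2.imwrite('pics/top12.png',T);b=S[170:350,230:410]
cv2.imwrite('pics/s12.png',cv2.resize(b,None,fx=3.3,fy=3.3,interpolation=2))
a=cv2.imread('pics/top0.png')
for n,(x,y,w,h) in dict(jar=(155,185,45,38),bulb=(115,210,48,40),tin=(278,204,34,36),bowl=(212,92,56,54),brush=(308,98,68,40)).items():
    t=a[y:y+h,x:x+w]; m=cv2.matchTemplate(T[y-12:y+h+12,x-12:x+w+12],t,cv2.TM_CCOEFF_NORMED);_,v,_,p=cv2.minMaxLoc(m);print(n,round(v,2),p[0]-12,p[1]-12)
s=r.get_state();print(s['time_s'],s['tool_pos'],s['ft_force'],s['dq'])
```

```text
jar 0.88 -1 -1
bulb 0.65 0 0
tin 0.94 0 0
bowl 1.0 0 0
brush 1.0 0 0
10.4667 [0.48808651 0.14801896 0.2210492 ] [-0.13392049  0.07674993 -0.31101393] [-0.00182379  0.00576549  0.00407879 -0.00020738  0.00109214  0.00054725]
```

View pics/s12.png

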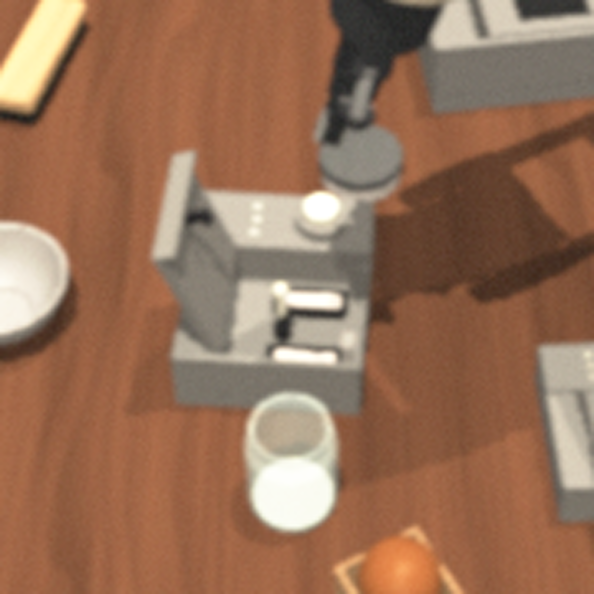

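View pics/w12.png

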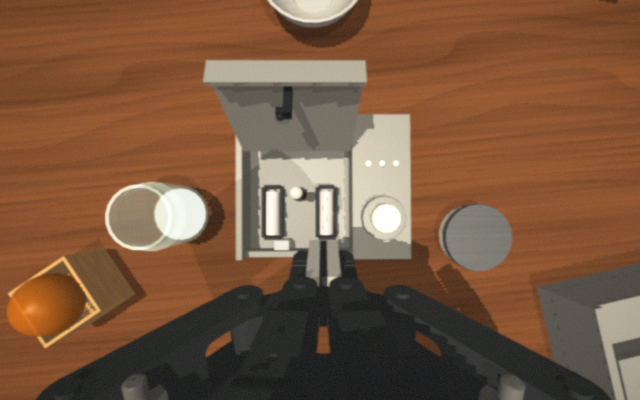

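View pics/top12.png

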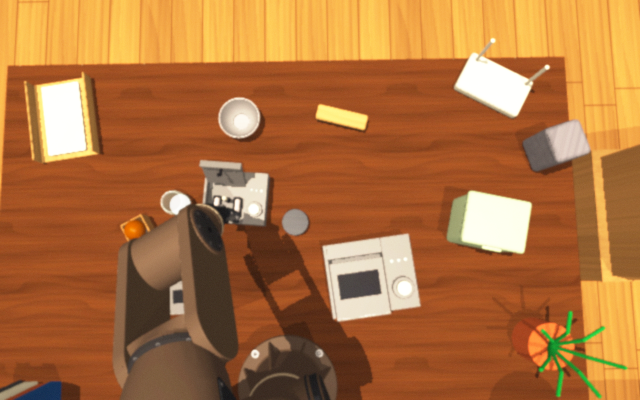

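The cover leans back on its stop at about (285,72) in the wrist view. Both cells lie in their slots at (272,212) and (326,212), the button is up, and the tool is clear. I'll hand it in.

```bash
python3 -c "
from cell import r
print(r.finish_job())"
```

```text
the job is handed in; nothing more can be done
None
```

I handed the job in at about 10.5 s of the 51 s allowed. In the last pictures the middle-sized dock's cover stays wide open on its own. `finish_job` gives no verdict, so the judged joint values are my reading from forces, heights and pictures.

- **Button:** pressed until it bottomed out, with 9.7 N measured at tip height 76 mm. It looks released in the last pictures.
- **Catch:** the front edge was pressed to tip height 52 mm with 8.3 N, close to the cover's lower limit. With the finger away, the cover stood ajar.
- **Opening:** my first push with a vertical finger jammed on the lip, with about 37 N at the wrist and contact through the fingertips. I backed off, tilted the tool about 17° and swung the cover over onto its stop.
- **Cells:** both lie in their slots; I judged this by eye and did not measure it.
- **Other things on the shelf:** template matching in the top view, start against end, showed the bowl, brush, tin and bulb unmoved and the jar within 1 pixel (about 3 mm). The bulb match was weak (0.65), with the arm standing close to it in the picture, but it looks upright and in place. I checked the bin only by eye.
- **Arm:** the tool was clear of the dock and at rest, with no force on it beyond noise.

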